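Follow the scalloped edge of the spice turntable round

ROBOT

A 6-joint arm with a two-finger parallel gripper is mounted at the origin on a cart in front of the work surface, level with it; the furniture and walls round the work are solid. World frame = base frame: x ahead of the robot, y to its left, z up, the work surface at z = 0. Lengths are in m, angles in rad, forces in N, time in s.
With the tool pointing down it reaches from about 0.3 to 0.875 m from the base axis. Payload 6.4 kg.
Tool frame: the origin (TCP) lies between the finger pads; the fingertips stand 8 mm ahead of it and the grasp point (between the pads) lies 11 mm behind it (ctrl.finger_overhang is the distance from the TCP to the fingertips, in m); z points along the fingers, y is the line along which they close (so a half turn about z gives the same grasp; the last joint's range is limited). The gripper opens to 85 mm and grips with 20 to 120 N. Pads are 22 mm wide; open, the fingers measure 114 mm over their backs; the gripper's body (76 mm by 85 mm) begins 54 mm behind the grasp point. The pads swing forward as they close: fully open they stand 13 mm farther back than shut.
Start: joints at [-1.352, 0.181, 1.607, -0, 1.354, -0.206], TCP at [0.237, -0.524, 0.239] pointing down, gripper open.
Joint ranges: [-2.99, 2.99], [-0.89, 2.07], [0.3, 2.58], [-1.14, 4.28], [0, 2.63], [-3.12, 3.12]. Speed limits (rad/s): [2.57, 2.57, 3.01, 3.14, 3.14, 3.14].

INTERFACE

Orientations are given as a unit quaternion [w, x, y, z].
In Python, from bench import ctrl, camera gives the robot as it stands.
- The arm moves only by the shell command python3 -m pendant 'ROWS' [OPENING]. ROWS is JSON, a list of rows, each a list of 6 numbers: the shift along the world's x, y, z normalised to -1 to 1, where 1 is 200 mm, then the turn, a rotation vector about the world's x, y, z normalised to -1 to 1, where 1 is pi/2 rad. In form: [[dx, dy, dz, rx, ry, rz], ...]. A call has exactly 10 rows; each row shifts and turns the commanded pose from where the row before left it; what a row does not reach is not made up. A row lasts 1/8 s, in which the tool goes at most 62.5 mm and 10.7 degrees, less where a joint would pass 70% of its speed; a pose out of reach is approached as far as the arm can. A call with a number of a shift or a turn outside -1 to 1 is refused whole. A call with a gripper value outside its range is refused whole. OPENING is the opening, from -1 (shut) to 1 (fully open), set as the call begins (- or left out, the last holds). The fingers move at their own pace and stop on an object; the grip force is fixed at half the most. Time passes only in rows, so rows that do not move let the fingers close, or fill a call up. It gives the time, the measured TCP pose, the force, the opening and the grip force at its end, in the units of the state.
- ctrl.get_obs(): the state, without advancing time (a new reading comes with each control period).
- camera(name): name is "scene" or "top"; returns a dict with "color" (420x560x3 uint8, blue, green, red), "fx", "fy", "cx", "cy" (pixels), "distortion" ([k1, k2, p1, p2, k3] as OpenCV has them; the pictures are not rectified), "xyz" and "rotation" of the camera in the world. Camera axes: x right, y down, z forward; pixel columns grow to the right and rows downward; lengths in m; the calibration is good to about 2 mm. A picture is of the moment at which its call begins. There is no depth.
- ctrl.hand_in(): hands the job in; it is judged then, once.
The state is a dict: "time_s": time; "q": joint angles; "dq": joint speeds; "joint_efforts": joint torques, N m; "eef_pos": TCP position; "eef_rot": TCP orientation; "wrist_force": force on the tool from outside, world axes, zero at the start; "torque": the same for the moment, N m; "opening": opening from 0.0 (shut) to 1.0 (fully open); "grasp_force": force on a finger pad.
Only numpy, scipy, OpenCV 4.12 (cv2) and the standard library are available. Lean on these libraries where they do the work, as an engineer would, in place of code of your own. Each camera call takes 0.05 s, during which the arm holds its last target. There are 200 camera calls.

TASK

Bring the spice jar with the green cap round to the chopping board: set a fingertip in a notch of the wooden turntable's scalloped edge and follow the edge round, slowly and with light pressure, in either direction, until the green-capped jar stands on the side of the turntable that faces the middle of the board, then draw the finger clear. What stands on the turntable rides along: do not touch, lift or tip any of it, and leave the board and the things on it as they lie.

Things in the scene. Friction and masses are not known exactly. Their poses are not given: they have to be found in the camera images.
- turntable: round pale wooden turntable (lazy Susan), 0.9 kg, turning freely either way without a stop about a fixed upright axis (about 0.1 N m of friction); it stays where it is left. Wood from z = 18 to 40 mm above the worktop, open below outside the foot (95 mm radius). Origin on the axis at the underside of the wood; z up; petals at 0, 45, 90 ... degrees from its x axis, notches at 22.5, 67.5 ...
- notch (a point): one of the eight open notches in the edge, at 22.5 degrees: point mid-way between two petals, 160 mm from the axis, at half the wood's thickness; turns with the turntable. The petals are discs of 44 mm radius centred 128 mm from the axis (outermost edge at 172 mm); the notch narrows inwards: 70 mm wide at 160 mm from the axis, 33 mm at 148 mm, closed at 130 mm
- board_side (a point): unmarked fixed point above the turntable, 70 mm from the axis and 41 mm above the worktop, straight towards the chopping board: where the green-capped jar should come to stand. It does not turn with the turntable
- green_spice_mid (a point): spice jar with a green cap, the one that is wanted: 45 mm across, 106 mm tall, about 0.11 kg, loose, standing 70 mm from the turntable's axis. Point half-way up on its axis, 53 mm above its foot
- brown_lid_jar_mid (a point): glass jar with a brown lid, 68 mm across, 88 mm tall, loose, 70 mm from the turntable's axis. Point half-way up on its axis, 44 mm above its foot
- garlic_mid (a point): bulb of garlic, 56 mm across and tall, loose, 70 mm from the turntable's axis. Point at its middle, 28 mm above its foot
- tin_mid (a point): small closed food tin with a silvery top, 76 mm across, 58 mm tall, loose, 70 mm from the turntable's axis. Point at its middle, 29 mm above its foot
- chopping_board: wooden chopping board, 150 x 220 x 22 mm, loose on the worktop, its nearer long edge about 5 cm from the turntable's outermost edge. Origin at the centre of its underside, x across, y along it
- tomato: tomato, 62 mm across, 61 mm tall, lying on the board. Origin at the centre of its underside
- lemon: lemon, 72 x 55 x 56 mm, lying on the board. Origin at the centre of its underside
- peeler_tool: dark green peeler, 170 x 25 x 18 mm, lying along the board's far side from the turntable. Origin at the centre of its underside, x along it
Mind the look-alikes: they are no part of the job. Leave any purple look-alike of the part that bears garlic_mid alone.

How it is judged:
By the outcome, as a careful person would: the job done as asked, in the order asked, and still so for the second after the job is handed in, with the robot touching nothing.
It also fails if it takes over 48 s, if anything falls off the work surface, if the arm or the gripper's body presses on something with over 40 N, if the wrist force passes 120 N, or if a joint passes its speed limit or range.

## Working session

There is one attempt and no reset: what is moved stays moved. The work goes in short steps, Python scripts to look and compute and a shell command to move; the robot and the scene stay as the last step left them, time stands still between calls to the robot, and variables do not carry over. Pictures are saved under pics/ and viewed, at most 10 in all, crops included, and the job is handed in when it is done.

```bash
mkdir -p pics; cat > h.py <<'E'
import numpy as np, cv2
from bench import ctrl, camera
def proj(c,P):
    R=np.array(c["rotation"]); R=R.reshape(3,3) if R.size==9 else None
    K=np.array([[c["fx"],0,c["cx"]],[0,c["fy"],c["cy"]],[0,0,1]])
    rv=cv2.Rodrigues(R.T)[0]; t=-R.T@np.array(c["xyz"])
    return cv2.projectPoints(np.array(P,float).reshape(-1,1,3),rv,t,K,np.array(c["distortion"]))[0].reshape(-1,2)
def unproj(c,uv,z):
    R=np.array(c["rotation"]).reshape(3,3)
    K=np.array([[c["fx"],0,c["cx"]],[0,c["fy"],c["cy"]],[0,0,1]])
    n=cv2.undistortPoints(np.array(uv,float).reshape(-1,1,2),K,np.array(c["distortion"])).reshape(-1,2)
    d=np.c_[n,np.ones(len(n))]@R.T; o=np.array(c["xyz"])
    return o+d*((z-o[2])/d[:,2])[:,None]
E
python3 - <<'E'
from h import *
a=camera("top");b=camera("scene")
for n,c in(("top",a),("scene",b)):
    cv2.imwrite(f"pics/{n}0.png",c["color"]); print(n,c["xyz"],np.round(c["rotation"],3).tolist(),c["fx"])
print(ctrl.get_obs())
E
```

```text
top [ 0.35022008 -0.11364529  1.1111753 ] [0.065, -0.7, 0.707, -0.075] 487.63529747385707
scene [0.02091628 0.71787563 0.81054617] [0.121, -0.256, 0.854, -0.436] 480.9670097626143
{'time_s': 0.1, 'q': array([-1.35229711e+00,  1.81471496e-01,  1.60790353e+00,  1.34845375e-05,
        1.35376756e+00, -2.06259155e-01]), 'dq': array([ 0.00105811, -0.00281998, -0.00350258, -0.00097361,  0.00059961,
       -0.00189273]), 'joint_efforts': array([ 8.40971393e-05, -4.45882380e+01, -3.52237594e+01, -2.45848341e-04,
        4.19527831e-03, -1.60385974e-05]), 'eef_pos': array([ 0.23689465, -0.52341588,  0.23847371]), 'eef_rot': array([-7.74990975e-04,  9.77532196e-01,  2.10784738e-01,  1.84007330e-06]), 'wrist_force': array([-0.45508577, -0.07990343, -0.31394425]), 'torque': array([ 0.02772176,  0.00468038, -0.07877998]), 'grasp_force': 0.0, 'opening': 1.0022339409759344}
```

View pics/top0.png

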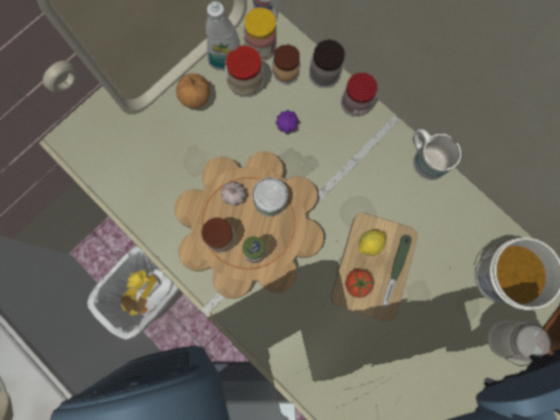

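View pics/scene0.png

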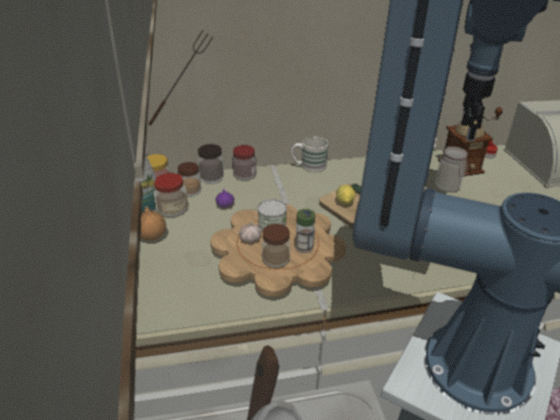

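The top view shows the turntable centred at about (249,225). On it are the green-capped jar at (253,248), the brown lid at (217,233), the garlic at (233,192) and the tin at (270,196). The board is at about (375,265), with the lemon, tomato and peeler on it. The purple bulb at (288,121) is a look-alike and stays untouched. The rotation is given as a quaternion, so I'll fix that in the helper and then fit the positions.

```bash
sed -i 's/R=np.array(c\["rotation"\]); R=R.reshape(3,3) if R.size==9 else None/R=rot(c)/; s/R=np.array(c\["rotation"\]).reshape(3,3)/R=rot(c)/' h.py
cat >> h.py <<'E'
from scipy.spatial.transform import Rotation as Ro
from scipy.optimize import minimize
def rot(c):
    q=c["rotation"]; return Ro.from_quat([q[1],q[2],q[3],q[0]]).as_matrix()
def shape(cx,cy,th,z=0.04):
    a=np.linspace(0,2*np.pi,721); u=np.c_[np.cos(a),np.sin(a)]
    r=np.full(a.shape,.120)
    for k in range(8):
        p=th+k*np.pi/4; pc=.128*np.array([np.cos(p),np.sin(p)]); d=u@pc
        s=d*d-.128**2+.044**2; r=np.maximum(r,np.where(s>0,d+np.sqrt(np.maximum(s,0)),0))
    return np.c_[cx+r*np.cos(a),cy+r*np.sin(a),np.full(a.shape,z)]
def edges(c,uv0):
    g=cv2.GaussianBlur(cv2.cvtColor(c["color"],cv2.COLOR_BGR2LAB)[:,:,2].astype(np.float32),(0,0),1)
    return g
def fit(c,x0,y0,ths):
    g=edges(c,None)
    def cost(p):
        a=shape(*p); ctr=np.array([p[0],p[1],0]); 
        i=a.copy(); o=a.copy(); v=(a-ctr)[:,:2]; n=v/np.linalg.norm(v,axis=1)[:,None]
        i[:,:2]-=.006*n; o[:,:2]+=.006*n
        f=lambda P:(lambda q:cv2.remap(g,q[:,:1].astype(np.float32),q[:,1:].astype(np.float32),cv2.INTER_LINEAR)[:,0])(proj(c,P))
        return -np.mean(np.clip(f(i)-f(o),-10,15))
    best=min((minimize(cost,[x0,y0,t],method="Nelder-Mead",options=dict(initial_simplex=[[x0,y0,t],[x0+.015,y0,t],[x0,y0+.015,t],[x0,y0,t+.1]],xatol=1e-4)) for t in ths),key=lambda r:r.fun)
    return best.x,best.fun
E
python3 - <<'E'
from h import *
c=camera("top")
f=lambda u,v,z:unproj(c,[[u,v]],z)[0]
p0=f(249,225,.04); print("ctr0",p0)
x,fv=fit(c,p0[0],p0[1],np.radians(np.arange(0,45,7.5))); print("fit",x,np.degrees(x[2])%45,fv)
for n,u,v,z in(("green",253,248,.146),("brown",217,233,.128),("garlic",233,192,.08),("tin",271,196,.098)):
    q=f(u,v,z)[:2]-x[:2]; print(n,q+x[:2],np.hypot(*q),np.degrees(np.arctan2(q[1],q[0])))
B=np.array([f(u,v,.022)[:2] for u,v in((366,212),(417,229),(386,320),(333,303))]); print(B, B.mean(0))
d=B.mean(0)-x[:2]; print("board dir",np.degrees(np.arctan2(d[1],d[0])),np.hypot(*d))
im=cv2.resize(c["color"],None,fx=2,fy=2)
for q in proj(c,shape(*x)): cv2.circle(im,tuple(int(t*2) for t in q),1,(255,0,0),-1)
for b in B: cv2.circle(im,tuple(int(t*2) for t in proj(c,[*b,.022])[0]),3,(0,0,255),1)
cv2.imwrite("pics/fit.png",im[260:720,300:900])
E
```

```text
ctr0 [ 0.53217669 -0.06155136  0.04      ]
fit [ 0.53807049 -0.05983288  0.5142208 ] 29.462681295978097 -9.3771333694458
green [ 0.46775812 -0.07472   ] 0.07187110082498252 -168.04541561513145
brown [ 0.50124884 -0.00074146] 0.06962492587203901 121.92828110627863
garlic [ 0.59831515 -0.02864218] 0.0678401016270567 27.372136939323077
tin [ 0.58460432 -0.11112893] 0.0692580815079977 -47.786871142847026
[[ 0.56307685 -0.3276628 ]
 [ 0.52270888 -0.44259451]
 [ 0.32131614 -0.3611156 ]
 [ 0.35953772 -0.24565218]] [ 0.4416599  -0.34425627]
board dir -108.72504391562242 0.30031927681439363
```

View pics/fit.png

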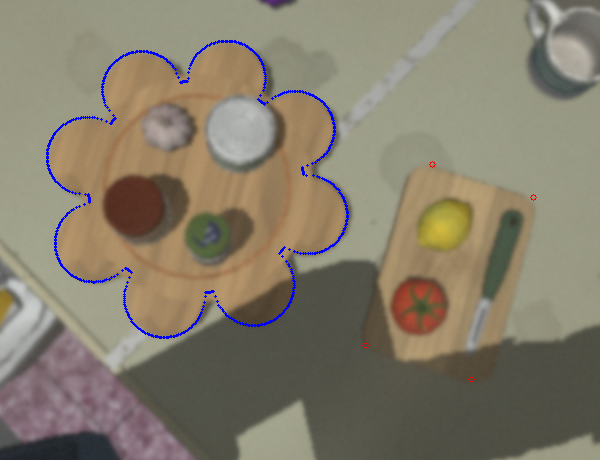

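The outline fit matches, and every item comes out at a radius of about 70 mm, as it should. The board's corners read at full-picture pixels (356.5,212.5), (417.5,228.5), (396.5,320) and (332.5,302.5), which corrects two of my earlier picks. I'll recompute the board direction and zoom in on the green-capped jar to confirm it. The only candidates are green at (253,248), brown at (217,233) and other jars off the turntable.

```bash
python3 - <<'E'
from h import *
c=camera("top"); s=camera("scene")
B=unproj(c,[(356.5,212.5),(417.5,228.5),(396.5,320),(332.5,302.5)],.022)[:,:2]
print(B,[np.linalg.norm(B[i]-B[(i+1)%4]) for i in range(4)])
C=np.array([.5381,-.0598]); m=B.mean(0); d=m-C; print(m,np.degrees(np.arctan2(d[1],d[0])),np.hypot(*d))
n=(B[1]+B[2]-B[0]-B[3]); print("normal",np.degrees(np.arctan2(n[1],n[0])))
for a,r in((232,.18),(232,.161),(262,.161),(292,.161),(292,.19)):
    print(a,r,C+r*np.array([np.cos(np.radians(a)),np.sin(np.radians(a))]))
e=proj(s,[[.4678,-.0747,.146],[.5381,-.0598,.04]]);print(e)
u,v=e[0].astype(int)
t=cv2.resize(c["color"][205:285,205:305],None,fx=5,fy=5); w=cv2.resize(s["color"][v-30:v+50,u-50:u+50],None,fx=5,fy=5)
cv2.imwrite("pics/crop.png",np.vstack([t,w])[:, :].copy() if 0 else cv2.resize(np.hstack([t,w]),(800,320)))
E
```

```text
[[ 0.56208939 -0.30581987]
 [ 0.52384986 -0.44381951]
 [ 0.3209761  -0.38431174]
 [ 0.36063514 -0.24458194]] [np.float64(0.14319972607228254), np.float64(0.21142123323149764), np.float64(0.14524894651361553), np.float64(0.2105561672813992)]
[ 0.44188762 -0.34463327] -108.6641919641818 0.30064399473755476
normal -105.66793945830533
232 0.18 [ 0.42728093 -0.20164194]
232 0.161 [ 0.4389785  -0.18666973]
262 0.161 [ 0.51569313 -0.21923316]
292 0.161 [ 0.59841166 -0.2090766 ]
292 0.19 [ 0.60927525 -0.23596493]
[[305.74533242 213.71815924]
 [277.04705073 241.32971897]]
```

View pics/crop.png

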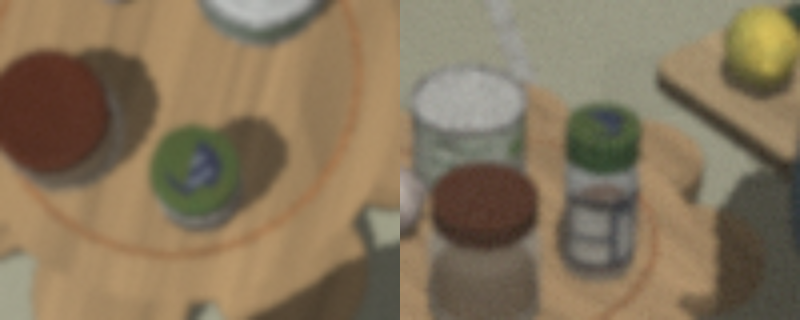

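The crop confirms it: a green ribbed cap on a slim jar, beside the wide brown lid. The turntable needs about +59° counter-clockwise. I'll use the notch at 232°: close the gripper, move above a point just outside it, then descend.

```bash
python3 -m pendant '[[0.12,0.2,0,0,0,0.038],[0.12,0.2,0,0,0,0.038],[0.12,0.2,0,0,0,0.038],[0.12,0.2,0,0,0,0.038],[0.12,0.2,0,0,0,0.038],[0.12,0.2,0,0,0,0.038],[0.12,0.2,0,0,0,0.038],[0.12,0.2,0,0,0,0.038],[0,0,0,0,0,0],[0,0,0,0,0,0]]' -1
```

```text
time_s: 1.5
eef_pos: [0.4289, -0.2041, 0.2393]
eef_rot: [0.0, 0.9, 0.436, -0.0]
wrist_force: [-0.2, 0.0, -0.3]
opening: 0.004
grasp_force: 0.0
```

```bash
python3 -m pendant '[[0,0,-0.2,0,0,0],[0,0,-0.2,0,0,0],[0,0,-0.2,0,0,0],[0,0,-0.15,0,0,0],[0,0,-0.1,0,0,0],[0,0,-0.1,0,0,0],[0,0,-0.05,0,0,0],[0,0,-0.04,0,0,0],[0,0,0,0,0,0],[0,0,0,0,0,0]]'
python3 - <<'E'
from h import *
c=camera("top"); x,f=fit(c,.538,-.06,[.514]); print(x,np.degrees(x[2]),f)
p=ctrl.get_obs()["eef_pos"];print(p)
s=camera("scene"); t=c["color"][130:330,160:320]; w=s["color"][170:310,200:360]
cv2.imwrite("pics/d.png",np.hstack([cv2.resize(t,(400,500)),cv2.resize(w,(400,350),).repeat(1,0) if 0 else cv2.resize(w,(400,500))]))
E
```

```text
time_s: 2.75
eef_pos: [0.4294, -0.2043, 0.0319]
eef_rot: [0.001, 0.9, 0.436, 0.0]
wrist_force: [-0.7, 0.4, -0.1]
opening: -0.001
grasp_force: 0.0
[ 0.53805838 -0.06010494  0.51416494] 29.45948110740934 -7.856583595275879
[ 0.42944287 -0.20427725  0.03191534]
```

View pics/d.png

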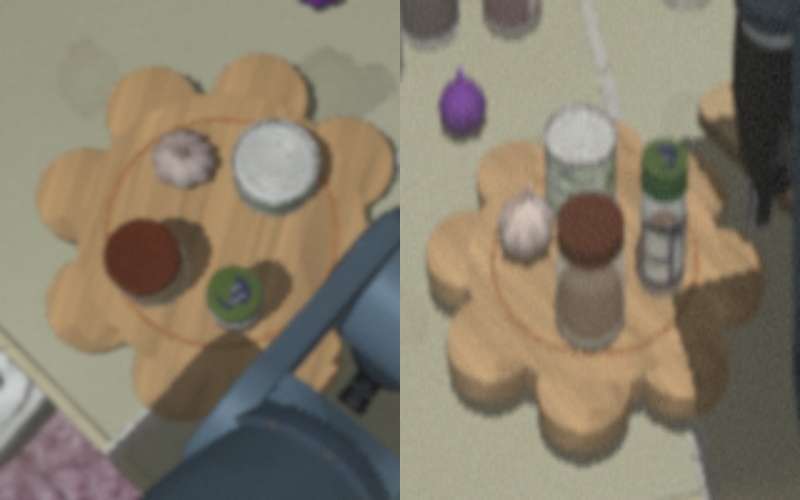

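The fingertip stands at the mouth of the notch, touching nothing. I'll move it in and compute the arc steps.

```bash
python3 -m pendant '[[0.011,0.021,0,0,0,0],[0.011,0.021,0,0,0,0],[0.011,0.021,0,0,0,0],[0.011,0.021,0,0,0,0],[0,0,0,0,0,0],[0,0,0,0,0,0],[0,0,0,0,0,0],[0,0,0,0,0,0],[0,0,0,0,0,0],[0,0,0,0,0,0]]'
python3 - <<'E'
from h import *
a=np.radians(231.96+np.arange(0,68,7.5)); P=.162*np.c_[np.cos(a),np.sin(a)]
print(P+[.5381,-.06]); print(np.round(np.diff(P,axis=0)/.2/5,4))
print(ctrl.get_obs()["eef_pos"],1.5/90)
E
```

```text
time_s: 4.1
eef_pos: [0.4378, -0.1871, 0.0313]
eef_rot: [-0.0, 0.9, 0.436, -0.0]
wrist_force: [-0.4, -0.4, 0.2]
opening: -0.002
grasp_force: 0.0
[[ 0.43827374 -0.18758808]
 [ 0.45578136 -0.19952649]
 [ 0.47469747 -0.20907756]
 [ 0.49469841 -0.21607787]
 [ 0.51544197 -0.22040765]
 [ 0.53657321 -0.22199281]
 [ 0.55773057 -0.22080622]
 [ 0.57855206 -0.2168682 ]
 [ 0.59868139 -0.21024611]
 [ 0.61777416 -0.20105328]]
[[ 0.0175 -0.0119]
 [ 0.0189 -0.0096]
 [ 0.02   -0.007 ]
 [ 0.0207 -0.0043]
 [ 0.0211 -0.0016]
 [ 0.0212  0.0012]
 [ 0.0208  0.0039]
 [ 0.0201  0.0066]
 [ 0.0191  0.0092]]
[ 0.43777111 -0.18711281  0.0312774 ] 0.016666666666666666
```

```bash
python3 -m pendant '[[0.0175,-0.012,0,0,0,0.0167],[0.0175,-0.012,0,0,0,0.0167],[0.0175,-0.012,0,0,0,0.0167],[0.0175,-0.012,0,0,0,0.0167],[0.0175,-0.012,0,0,0,0.0167],[0.019,-0.0096,0,0,0,0.0167],[0.019,-0.0096,0,0,0,0.0167],[0.019,-0.0096,0,0,0,0.0167],[0.019,-0.0096,0,0,0,0.0167],[0.019,-0.0096,0,0,0,0.0167]]'
python3 - <<'E'
from h import *
c=camera("top"); x,f=fit(c,.538,-.06,np.radians([30,40])); print(x,np.degrees(x[2]),f)
E
```

```text
time_s: 5.35
eef_pos: [0.4746, -0.2089, 0.0313]
eef_rot: [-0.0, 0.835, 0.551, -0.0]
wrist_force: [-2.1, -0.3, -0.7]
opening: 0.001
grasp_force: 0.6
[ 0.53801021 -0.06004201  0.69810985] 39.99874799026912 -6.870594024658203
```

It's turning lightly, at about 2 N, and lagging some 4.5° as expected.

```bash
python3 -m pendant '[[0.02,-0.007,0,0,0,0.0167],[0.02,-0.007,0,0,0,0.0167],[0.02,-0.007,0,0,0,0.0167],[0.02,-0.007,0,0,0,0.0167],[0.02,-0.007,0,0,0,0.0167],[0.0207,-0.0043,0,0,0,0.0167],[0.0207,-0.0043,0,0,0,0.0167],[0.0207,-0.0043,0,0,0,0.0167],[0.0207,-0.0043,0,0,0,0.0167],[0.0207,-0.0043,0,0,0,0.0167]]'
python3 -m pendant '[[0.0211,-0.0016,0,0,0,0.0167],[0.0211,-0.0016,0,0,0,0.0167],[0.0211,-0.0016,0,0,0,0.0167],[0.0211,-0.0016,0,0,0,0.0167],[0.0211,-0.0016,0,0,0,0.0167],[0.0212,0.0012,0,0,0,0.0167],[0.0212,0.0012,0,0,0,0.0167],[0.0212,0.0012,0,0,0,0.0167],[0.0212,0.0012,0,0,0,0.0167],[0.0212,0.0012,0,0,0,0.0167]]'
python3 - <<'E'
from h import *
c=camera("top"); x,f=fit(c,.538,-.06,np.radians([65,70,75])); print(x,np.degrees(x[2]),f)
s=camera("scene"); t=c["color"][130:330,160:320]; w=s["color"][170:310,200:360]
cv2.imwrite("pics/e.png",np.hstack([cv2.resize(t,(400,500)),cv2.resize(w,(400,500))]))
E
```

```text
time_s: 6.65
eef_pos: [0.5153, -0.2202, 0.0313]
eef_rot: [0.0, 0.756, 0.655, 0.0]
wrist_force: [-2.5, -3.4, 1.7]
opening: 0.002
grasp_force: 1.4
time_s: 7.9
eef_pos: [0.5579, -0.2208, 0.0314]
eef_rot: [0.001, 0.663, 0.748, 0.0]
wrist_force: [1.2, -5.8, 1.0]
opening: 0.004
grasp_force: 2.1
[ 0.53791494 -0.06072453  1.22160834] 69.99300202778576 -5.076452255249023
```

View pics/e.png

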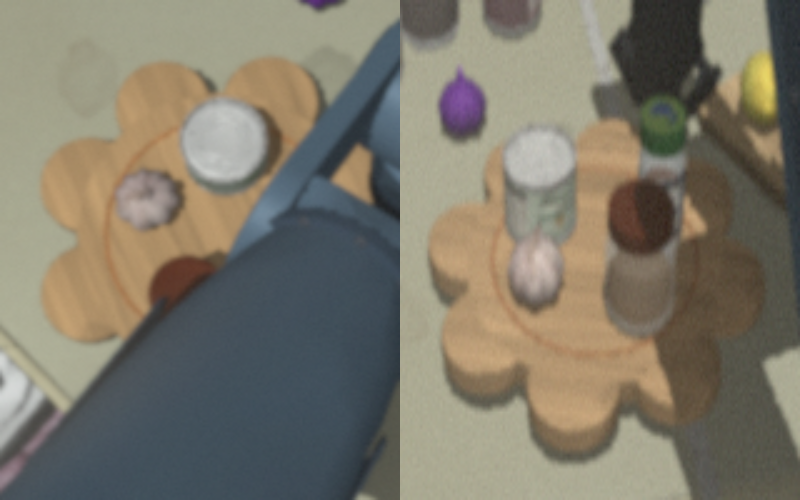

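The table has turned 40.5° and everything is riding along. About 19° is left; I'll do 15° and then check.

```bash
python3 -m pendant '[[0.0208,0.0039,0,0,0,0.0167],[0.0208,0.0039,0,0,0,0.0167],[0.0208,0.0039,0,0,0,0.0167],[0.0208,0.0039,0,0,0,0.0167],[0.0208,0.0039,0,0,0,0.0167],[0.02,0.0066,0,0,0,0.0167],[0.02,0.0066,0,0,0,0.0167],[0.02,0.0066,0,0,0,0.0167],[0.02,0.0066,0,0,0,0.0167],[0.01,0.0033,0,0,0,0.0083]]'
python3 - <<'E'
from h import *
c=camera("top"); x,f=fit(c,.538,-.06,np.radians([80,84,88])); print(x,np.degrees(x[2]),np.degrees(x[2])-29.46,f)
s=camera("scene"); print(proj(s,[[.538+.07*np.cos(np.radians(a)),-.06+.07*np.sin(np.radians(a)),.146] for a in (-112,-108.7,-105)]))
w=s["color"][150:310,200:380]; cv2.imwrite("pics/g.png",cv2.resize(w,(720,640))[:600])
E
```

```text
time_s: 9.25
eef_pos: [0.5964, -0.2104, 0.0313]
eef_rot: [0.0, 0.565, 0.825, 0.0]
wrist_force: [-0.1, -2.0, -0.0]
opening: 0.001
grasp_force: 1.0
[ 0.5376357  -0.06022722  1.47536565] 84.5322250979626 55.072225097962594 -4.6596150398254395
[[300.9566075  197.7468981 ]
 [299.94445395 196.99166062]
 [298.7286141  196.18678975]]
```

View pics/g.png

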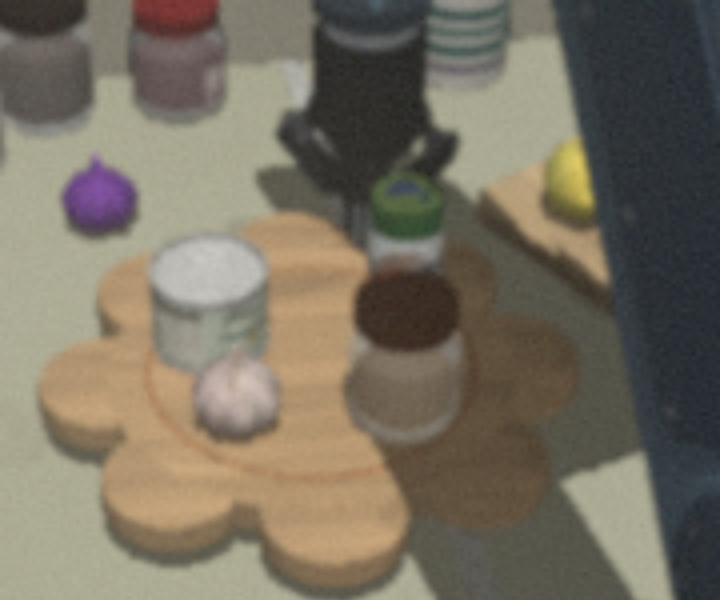

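```bash
python3 -m pendant '[[0.0111,0.0043,0,0,0,0.0093],[0.0111,0.0043,0,0,0,0.0093],[0.0111,0.0043,0,0,0,0.0093],[0.0111,0.0043,0,0,0,0.0093],[0.0111,0.0043,0,0,0,0.0093],[0,0,0,0,0,0],[0,0,0,0,0,0],[0,0,0,0,0,0],[0,0,0,0,0,0],[0,0,0,0,0,0]]'
python3 - <<'E'
from h import *
c=camera("top"); x,f=fit(c,.538,-.06,np.radians([86,88,90])); print(x,np.degrees(x[2])-29.46,f)
E
```

```text
time_s: 10.6
eef_pos: [0.6072, -0.2063, 0.0313]
eef_rot: [-0.0, 0.536, 0.845, 0.0]
wrist_force: [0.3, 1.0, 0.6]
opening: 0.003
grasp_force: 0.0
[ 0.53759953 -0.05837829  1.54513845] 59.06991185877664 -3.46036958694458
```

It's now at 59.1°. I'll draw the finger out radially, then lift clear.

```bash
python3 -m pendant '[[0.008,-0.02,0,0,0,0],[0.012,-0.027,0,0,0,0],[0.014,-0.03,0,0,0,0],[0.014,-0.03,0,0,0,0],[0.014,-0.03,0,0,0,0],[0,0,0,0,0,0],[0,0,0.1,0,0,0],[0,0,0.2,0,0,0],[0,0,0.2,0,0,0],[0,0,0.2,0,0,0]]'
python3 -m pendant '[[0,0,0.2,0,0,0],[0,0,0.2,0,0,0],[0,-0.15,0.1,0,0,0],[-0.1,-0.2,0,0,0,0],[-0.15,-0.2,0,0,0,0],[-0.2,-0.2,0,0,0,0],[-0.2,-0.2,0,0,0,0],[-0.2,-0.2,0,0,0,0],[-0.2,-0.2,0,0,0,0],[0,0,0,0,0,0]]'
python3 - <<'E'
from h import *
c=camera("top"); x,f=fit(c,.538,-.06,np.radians([84,88,92])); print(x,np.degrees(x[2])-29.46,f)
cv2.imwrite("pics/h.png",cv2.resize(c["color"][130:330,160:430],(800,593)))
E
```

```text
time_s: 11.9
eef_pos: [0.6197, -0.2334, 0.1743]
eef_rot: [0.001, 0.535, 0.845, 0.0]
wrist_force: [0.4, -0.5, -0.0]
opening: -0.006
grasp_force: 0.0
time_s: 13.15
eef_pos: [0.4064, -0.5064, 0.2728]
eef_rot: [0.001, 0.538, 0.843, -0.001]
wrist_force: [0.4, 0.7, -0.7]
opening: 0.004
grasp_force: 0.0
[ 0.53800571 -0.05981433  1.55330598] 59.53787698238859 -9.124621391296387
```

View pics/h.png

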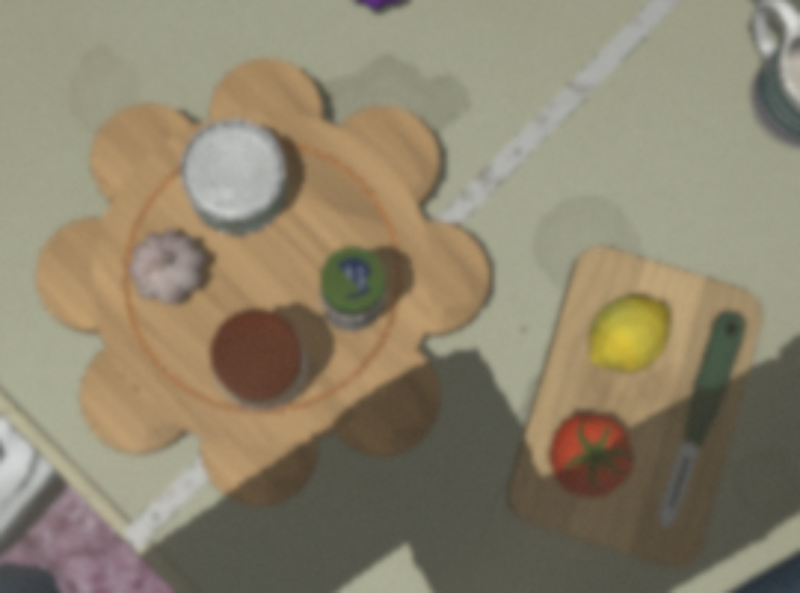

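The full view is clear: everything is standing, the board is undisturbed, and the cap is at full-picture pixel (279.1,224.4). I'll check the angle against the board.

```bash
python3 - <<'E'
from h import *
c=camera("top"); C=np.array([.538,-.0598]); g=lambda P:np.array(P)*[.3375,.3373]+[160,130]
q=unproj(c,g([(353,280)]),.146)[0,:2]-C; print(np.hypot(*q),np.degrees(np.arctan2(q[1],q[0])))
B=unproj(c,g([(580,243),(766,295),(700,570),(508,510)]),.022)[:,:2]; d=B.mean(0)-C
print(np.degrees(np.arctan2(d[1],d[0])),[np.linalg.norm(B[i]-B[(i+1)%4]) for i in range(4)])
E
```

```text
0.07124444997498729 -109.00402065024566
-108.90463322785612 [np.float64(0.14790997491112587), np.float64(0.21469379929731675), np.float64(0.14837256509403632), np.float64(0.21092682653792916)]
```

The jar is at -109.0° and the board's middle at -108.9°, so I'm handing in.

```bash
python3 -c "
from bench import ctrl
print(ctrl.hand_in())"
```

```text
the job is handed in; nothing more can be done
None
```

The green-capped jar now stands on the side of the turntable facing the middle of the board, within about 0.1° as measured from the top camera; the finger is clear, everything is still standing, and the job is handed in, though no verdict was returned.

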